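Log a vial's outer diameter on the indicating bench caliper

TASK

Please log the outer diameter of the red-capped vial on the bench caliper: slide the jaws open, stand the vial upright on the base between them, then slide the moving jaw shut on it until the force dial's needle rests in the green band, never letting it reach the red. Then press the blue data button on the slide and leave the vial gripped upright between the jaws with the needle still in the green, so that I can check the reading. Leave the other vials, the tip box and the beaker where they are.

Things in the scene. Friction and masses are not known exactly. Their poses are not given: they have to be found in the camera images.
- caliper: bench caliper, fixed: dark grey base slab with a steel beam along its y and all parts on it. Origin on the bench below the face of the anvil; z up; the jaws open towards +y, their tips point to -x (roughly to the robot). Slab: top at z 20 mm (the vial stands on it), x -52 to 102, y -87 to 247 mm. Fixed head up to z 47 and round force dial up to z 60 mm: x 25 to 77, y -73 to -13 mm.
- anvil: steel pad on a spring in front of the fixed jaw, 40 mm wide (caliper x -20 to +20), 29 to 39 mm above the bench; its origin is the caliper's origin while at rest. It gives way to -y as the vial is pressed on it, 1.2 N per mm, up to 6 mm, and turns the needle. Behind it stands the fixed jaw: caliper x -30 to +32, y -29 to -13, z 29 to 39 mm.
- slide: the caliper's slide with its steel moving jaw opposite the anvil; runs along the caliper's y, axes as the caliper's. Jaw: 62 mm long (caliper x -30 to +32), 14 mm thick (y), 29 to 39 mm above the bench. Origin at bench height, caliper x 0, straight below the jaw's measuring face.
- vial_place (a point): point on the slab's top where the vial's foot belongs when it just touches the anvil: caliper x 0, y 14, z 20 mm. It may stand up to 12 mm off in the caliper's x, and may be set down farther from the anvil, anywhere before the moving jaw: the closing jaw pushes it upright along the slab to the anvil.
- opening (a joint): caliper opening in m: from the resting anvil's face to the moving jaw's face, 0 shut, 0.130 wide open, starts 0.003 to 0.020. The slide runs along the caliper's y with about 8 N of friction and stays where it is left. The jaws touch the 27.5 mm vial at 0.0275; the needle is in the green from about 0.0260 to 0.0235.
- slide_grip (a point): where to pinch the slide; moves with it: centre of the black slide housing, a block 40 mm wide (caliper's x: pinch across it from above), 95 mm long (y), 27 to 47 mm above the bench. The point is 37 mm above the bench, 51 mm in y from the moving jaw's face, at caliper x 50 mm. Beside both ribbed flanks there is free room 25 mm wide down to the slab's top (20 mm).
- needle (a joint): angle of the force dial's needle in rad, clockwise from above: 0 at rest, rises 0.4 rad for each mm that the anvil is pressed in (spring 1.2 N per mm, stop at 2.4 rad). Dial bands: white below 0.6, green 0.6 to 1.6, yellow 1.6 to 2.0, red above 2.0.
- button_top (a point): centre of the top of the blue data button, 14 mm across, on top of the slide housing 25 mm from slide_grip in the caliper's +y; stands 6 mm above the housing's top (z 53 mm), moves with the slide.
- data_button (a joint): how far the data button is pressed, in m: 0 to 0.004 fully down; counts as pressed from about 0.0025; a spring of 1.5 N (start) to 4.5 N (fully down) returns it.
- vial_red: the vial to measure: loose amber glass vial with a paper label and a red screw cap, 66 mm tall, body 27.5 mm in diameter, cap 24 mm in diameter on its top 15 mm, 30 g. Origin at the centre of its underside, z up along it. Starts standing in the tray, 5 mm above the bench.
- vial_green: the same vial with a green cap, stays in the tray. Origin at the centre of its underside.
- vial_black: the same vial with a black cap, stays in the tray. Origin at the centre of its underside.
- tray: white tray fixed to the bench, 104 mm (its x) by 244 mm (its y), floor 5 mm and rims 12 mm above the bench, origin at the centre of its underside. The three vials stand in a row about 75 mm apart along its y; which vial stands where varies.
- tip_box: loose red box of pipette tips, 83 x 120 x 56 mm, beyond the caliper. Origin at the centre of its underside.
- beaker: loose empty glass beaker, 68 mm across, 85 mm tall, beyond the tray. Origin at the centre of its underside.

How it is judged:
By the outcome, as a careful person would: the job done as asked, in the order asked, and still so for the second after the job is handed in, with the robot touching nothing.
It also fails if it takes over 58 s, if anything falls off the work surface, if the arm or the gripper's body presses on something with over 40 N, if the wrist force passes 120 N, or if a joint passes its speed limit or range.

ROBOT

A 7-joint arm with a two-finger parallel gripper is mounted at the origin on the work surface. World frame = base frame: x ahead of the robot, y to its left, z up, the work surface at z = 0. Lengths are in m, angles in degrees, forces in N, time in s.
With the tool pointing down it reaches from about 0.425 to 1.025 m from the base axis. Payload 9.4 kg.
Tool frame: the origin (TCP) lies at the very end of the fingers, on their centre line; the grasp point (between the pads) lies 19 mm behind it; z points along the fingers, y is the line along which they close (so a half turn about z gives the same grasp; the last joint's range is limited). The gripper opens to 85 mm and grips with 20 to 120 N. Pads are 22 mm wide; open, the fingers measure 114 mm over their backs; the gripper's body (76 mm by 85 mm) begins 54 mm behind the grasp point. The pads swing forward as they close: fully open they stand 13 mm farther back than shut.
Start: joints at [60.35, 34.337, -0.143, 91.639, 0.103, 54.024, -4.572], TCP at [0.309, -0.656, 0.231] pointing down, gripper open.
Joint ranges: [-147.43, 147.43], [-19.82, 112.94], [-74.19, 73.91], [6.32, 146.72], [-59.91, 239.91], [6.04, 106.73], [-150.56, 150.56]. Speed limits (degrees/s): [127.2, 127.2, 172.46, 172.46, 180, 180, 180].

INTERFACE

Orientations are given as a 3x3 rotation matrix whose columns are the frame's x, y, z axes.
In Python, from station import arm, capture, camera_params, job gives the robot as it stands. The module is installed in compiled form; this text tells all that it offers.
- The arm moves only by the tool send_rows, never from a script. Its argument "motion" is text: rows parted by semicolons, each of 7 numbers parted by spaces: the shift along the tool's x, y, z scaled (see below), then the turn, a rotation vector about the tool's x, y, z scaled (see below), then the opening, from 0 (shut) to 1 (fully open). In form: tx ty tz ax ay az gripper; .... A call has 1 to 5 rows; each row shifts and turns the commanded pose from where the row before left it, along the tool's axes as they then stand; what a row does not reach is not made up. The controller multiplies each number of a shift by 500 mm and each number of a turn by pi/4 rad. A row lasts 1/10 s, in which the tool goes at most 50 mm and 8.59 degrees, less where a joint would pass 70% of its speed; a pose out of reach is approached as far as the arm can. A call with a number of a shift or a turn outside -1 to 1 is refused whole. A call with a gripper value outside its range is refused whole. The fingers move at their own pace and stop on an object; "force" is the grip in N (left out, the last holds). Time passes only in rows, so rows that do not move let the fingers close. It gives the time, the measured TCP pose, the force, the opening and the grip force at its end, in the units of the state.
- arm.observe(): the state, without advancing time (a new reading comes with each control period).
- capture(name): name is "scene" or "top"; returns (picture, depth): 420x560x3 uint8, red, green, blue; 420x560 float32, m along the optical axis (not along the pixel's ray), 0 where there is no reading.
- camera_params(name): a dict with "fx", "fy", "cx", "cy" (pixels), "position" and "attitude" of the camera in the world. Camera axes: x right, y up, looking along -z (the intrinsics and any distortion apply to the point x, -y, -z); pixel columns grow to the right and rows downward; lengths in m; the calibration is good to about 2 mm. A picture is of the moment at which its call begins. camera_params takes no time and is no camera call.
- job.hand_in(): hands the job in; it is judged then, once.
The state is a dict: "clock": time; "joint_pos": joint angles; "joint_velocities": joint speeds; "joint_efforts": joint torques, N m; "ee_pos": TCP position; "tcp_rot": TCP orientation; "ft_force": force on the tool from outside, world axes, zero at the start; "moment": the same for the moment, N m; "width": finger opening in m; "finger_force": force on a finger pad.
Only numpy, scipy, OpenCV 4.12 (cv2) and the standard library are available. Lean on these libraries where they do the work, as an engineer would, in place of code of your own. Each camera call takes 0.05 s, during which the arm holds its last target. There are 200 camera calls.

## Working session

There is one attempt and no reset: what is moved stays moved. The work goes in short steps, Python scripts to look and compute and a tool call to move; the robot and the scene stay as the last step left them, time stands still between calls to the robot, and variables do not carry over. Pictures are saved under pics/ and viewed, at most 10 in all, crops included, and the job is handed in when it is done.

Besides the shell and the picture viewer there is one more tool, called as name(argument=value, ...) on one line, values as JSON. send_rows: Moves the arm, as the interface text tells. Shifts and turns lie within -1 to 1; 1 stands for 500 mm of shift or pi/4 rad of turn. Its arguments: {"type":"object","properties":{"motion":{"type":"string"},"force":{"type":"number"}},"required":["motion"]}

```bash
mkdir -p pics
cat > h.py <<'E'
import numpy as np, cv2
from station import arm, capture, camera_params, job
def snap(cam,name):
    im,d=capture(cam); cv2.imwrite(f'pics/{name}.png',im[:,:,::-1]); np.savez(f'pics/{name}.npz',im=im,d=d); return im,d
def ray(cam,u,v):
    p=camera_params(cam); R=np.array(p['attitude']); 
    c=np.array([(u-p['cx'])/p['fx'],-(v-p['cy'])/p['fy'],-1.]); return np.array(p['position']),R@c
def onz(cam,u,v,z):
    o,r=ray(cam,u,v); return o+r*(z-o[2])/r[2]
def st():
    s=arm.observe(); 
    for k in ('clock','ee_pos','tcp_rot','ft_force','width','finger_force','joint_pos'): print(k,np.round(s[k],4).tolist())
E
python3 - <<'E'
from h import *
st()
for c in ('scene','top'):
    snap(c,c+'0'); print(camera_params(c))
E
```

```text
clock 0.0
ee_pos [0.3091, -0.6553, 0.2304]
tcp_rot [[0.9044, 0.4267, -0.0008], [0.4267, -0.9044, 0.0014], [-0.0001, -0.0016, -1.0]]
ft_force [-0.5579, -0.5924, -0.1239]
width 0.0852
finger_force 0.0
joint_pos [60.3504, 34.3857, -0.1459, 91.6816, 0.1024, 54.0229, -4.5712]
{'fx': 534.4636238221862, 'fy': 534.4636238221862, 'cx': 275.21632219007256, 'cy': 205.79584738237233, 'position': array([1.00298246, 0.31170181, 0.88947543]), 'attitude': array([[-0.7078861 , -0.58841513,  0.39072356],
       [ 0.70621817, -0.59931633,  0.37692948],
       [ 0.01237601,  0.54275922,  0.83979716]])}
{'fx': 501.4056804079404, 'fy': 501.4056804079404, 'cx': 281.1760676531558, 'cy': 216.63109206064783, 'position': array([ 0.48405196, -0.07732741,  1.12572436]), 'attitude': array([[ 0.01803991,  0.98896188, -0.14706785],
       [-0.99975913,  0.01968118,  0.00971228],
       [ 0.01249954,  0.14685721,  0.98907872]])}
```

View pics/top0.png

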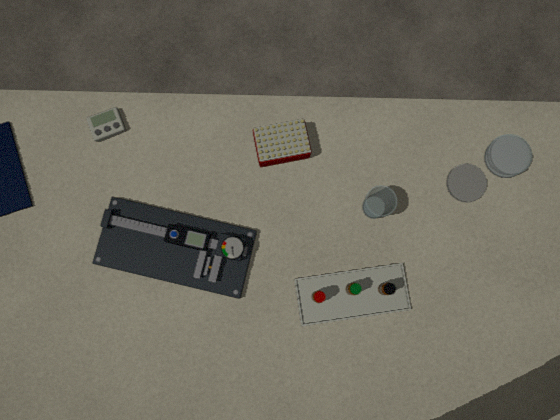

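View pics/scene0.png

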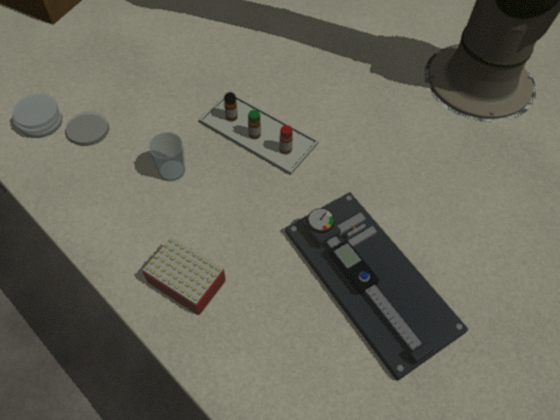

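The top view shows the caliper slab (corners at about (113,197), (258,232), (243,297), (94,264)), the dial at (232,247), the blue button at (174,234) and the red cap at (319,297). The scene view shows the red cap at (286,132) and the button at (364,277).

```bash
cat >> h.py <<'E'
def cen(m):
    n,l,s,c=cv2.connectedComponentsWithStats(m.astype(np.uint8)); k=1+np.argmax(s[1:,4]); return c[k],s[k],l==k
def colour(im,lo,hi,box=None):
    m=cv2.inRange(cv2.cvtColor(im,cv2.COLOR_RGB2HSV),lo,hi)>0
    if box: b=np.zeros_like(m); b[box[1]:box[3],box[0]:box[2]]=1; m&=b
    return m
def tri(pts):
    A=0;b=0
    for c,(u,v) in pts:
        o,r=ray(c,u,v); r/=np.linalg.norm(r); P=np.eye(3)-np.outer(r,r); A=A+P; b=b+P@o
    return np.linalg.solve(A,b)
E
python3 - <<'E'
from h import *
T=np.load('pics/top0.npz')['im'];S=np.load('pics/scene0.npz')['im'];D=np.load('pics/top0.npz')['d']
P={}
for n,lo,hi,bt,bs,z in (('button',(100,120,60),(125,255,255),(150,215,200,255),(350,260,380,295),.053),('red',(0,150,80),(6,255,255),(300,280,335,310),(275,120,298,142),.068)):
    ct,s1,_=cen(colour(T,lo,hi,bt)); cs,s2,_=cen(colour(S,lo,hi,bs))
    print(n,ct,s1,cs,s2,'top',onz('top',*ct,z).round(4),'scene',onz('scene',*cs,z).round(4),'tri',tri([('top',ct),('scene',cs)]).round(4))
for c,im,box in (('top',T,(80,180,275,310)),('scene',S,(275,185,475,385))):
    d=np.load(f'pics/{c}0.npz')['d']
    v,u=np.mgrid[0:420,0:560]; p=camera_params(c)
    cam=np.stack([(u-p['cx'])/p['fx']*d,-(v-p['cy'])/p['fy']*d,-d],-1); W=cam@np.array(p['attitude']).T+p['position']
    m=(W[...,2]>.012)&(d>0); b=np.zeros_like(m); b[box[1]:box[3],box[0]:box[2]]=1; m&=b
    _,_,m=cen(m); q=W[m&(abs(W[...,2]-.02)<.005)]
    print(c,m.sum(),'zslab',np.median(q[:,2]))
    # outline from colour: dark pixels
    g=cv2.cvtColor(im,cv2.COLOR_RGB2HSV)[...,2]; 
    cnt=max(cv2.findContours(m.astype(np.uint8),0,1)[0],key=cv2.contourArea)[:,0]
    w=np.array([onz(c,a,bb,.02)[:2] for a,bb in cnt],np.float32)*1000
    print(cv2.minAreaRect(w), cv2.boxPoints(cv2.minAreaRect(w)).round(1).tolist())
E
```

```text
button [173.36666667 233.63333333] [171 231   6   6  30] [364.25 274.75] [361 272   8   7  44] top [0.6021 0.1429 0.053 ] scene [0.6042 0.144  0.053 ] tri [0.6025 0.1434 0.0496]
red [319.45652174 296.52173913] [314 291  12  12  92] [286.24285714 129.51428571] [281 126  11   8  70] top [ 0.4745 -0.1706  0.068 ] scene [ 0.4755 -0.1711  0.068 ] tri [ 0.4748 -0.171   0.0674]
top 10637 zslab 0.01960284637940557
((578.078857421875, 148.11878967285156), (340.8562316894531, 154.49864196777344), 77.75670623779297) [[466.3999938964844, -2.0999999046325684], [617.4000244140625, -34.79999923706055], [689.7000122070312, 298.29998779296875], [538.7000122070312, 331.1000061035156]]
scene 15059 zslab 0.021268541178393607
((580.791015625, 145.6810302734375), (338.8163757324219, 157.89952087402344), 77.78445434570312) [[467.79998779296875, -3.200000047683716], [622.0999755859375, -36.599998474121094], [693.7999877929688, 294.5], [539.5, 328.0]]
```

send_rows(motion="0 0 0 0 0 -0.1667 0.62;0 0 0 0 0 -0.1667 0.62;0 0 0 0 0 -0.1667 0.62;0 0 0 0 0 -0.1667 0.62;0 0 0 0 0 -0.1667 0.62", force=60)

```text
clock: 0.6
ee_pos: [0.3091, -0.6555, 0.2308]
tcp_rot: [[0.453, 0.892, -0.001], [0.892, -0.453, 0.001], [0.0, -0.001, -1.0]]
ft_force: [0.3, 0.0, 0.3]
width: 0.0531
finger_force: 0.0
```

send_rows(motion="0 0 0 0 0 -0.1667 0.62;0 0 0 0 0 -0.1667 0.62;0.09 0.013 0 0 0 0 0.62;0.09 0.013 0 0 0 0 0.62;0.09 0.013 0 0 0 0 0.62")

```text
clock: 1.1
ee_pos: [0.357, -0.5264, 0.2307]
tcp_rot: [[0.213, 0.977, -0.0], [0.977, -0.213, 0.001], [0.001, -0.0, -1.0]]
ft_force: [1.6, 0.6, 1.3]
width: 0.0529
finger_force: 0.0
```

send_rows(motion="0.09 0.013 0 0 0 0 0.62;0.09 0.013 0 0 0 0 0.62;0.09 0.013 0 0 0 0 0.62;0.09 0.013 0 0 0 0 0.62;0.09 0.013 0 0 0 0 0.62")

```text
clock: 1.6
ee_pos: [0.4366, -0.3131, 0.2312]
tcp_rot: [[0.212, 0.977, -0.0], [0.977, -0.212, 0.0], [0.0, -0.0, -1.0]]
ft_force: [1.1, 0.3, 0.5]
width: 0.0528
finger_force: 0.0
```

send_rows(motion="0.09 0.013 0 0 0 0 0.62;0.09 0.013 0 0 0 0 0.62;0.09 0.013 0 0 0 0 0.62;0.09 0.013 0 0 0 0 0.62;0.09 0.013 0 0 0 0 0.62")

```text
clock: 2.1
ee_pos: [0.5161, -0.1002, 0.2312]
tcp_rot: [[0.212, 0.977, -0.0], [0.977, -0.212, -0.0], [-0.0, -0.0, -1.0]]
ft_force: [0.3, -0.8, -1.2]
width: 0.0528
finger_force: 0.0
```

send_rows(motion="0.0926 0.0134 0 0 0 0 0.62;0.0926 0.0134 0 0 0 0 0.62;0.0926 0.0134 0 0 0 0 0.62;0.0926 0.0134 0 0 0 0 0.62;0.0926 0.0134 0 0 0 0 0.62")

```text
clock: 2.6
ee_pos: [0.5979, 0.119, 0.231]
tcp_rot: [[0.212, 0.977, -0.0], [0.977, -0.212, -0.0], [-0.0, -0.0, -1.0]]
ft_force: [0.6, -0.1, 0.6]
width: 0.0527
finger_force: 0.0
```

send_rows(motion="0 0 0.08 0 0 0 0.62;0 0 0.08 0 0 0 0.62;0 0 0.08 0 0 0 0.62;0 0 0.04 0 0 0 0.62;0 0 0 0 0 0 0.62")

```text
clock: 3.1
ee_pos: [0.5956, 0.1168, 0.0881]
tcp_rot: [[0.211, 0.977, -0.006], [0.977, -0.211, -0.002], [-0.003, -0.005, -1.0]]
ft_force: [-0.8, 0.1, 0.8]
width: 0.0534
finger_force: 0.0
```

Run:
```python
from h import *
import numpy as np
S,_=snap('scene','scene1');T,_=snap('top','top1');st()
cv2.imwrite('pics/c1.png',np.hstack([cv2.resize(S[170:390,270:480],None,fx=1.9,fy=1.9*1.0),cv2.resize(T[180:400,80:290],None,fx=1.9,fy=1.9)])[:,:,::-1])
```

```text
clock 3.2
ee_pos [0.5977, 0.1174, 0.0914]
tcp_rot [[0.2118, 0.9773, -0.0007], [0.9773, -0.2118, -0.0001], [-0.0002, -0.0007, -1.0]]
ft_force [-1.5336, 0.457, 0.6909]
width 0.053
finger_force 0.0
joint_pos [-6.1632, 37.4389, -15.3914, 112.7846, 17.6809, 32.0553, -45.8438]
```

View pics/c1.png

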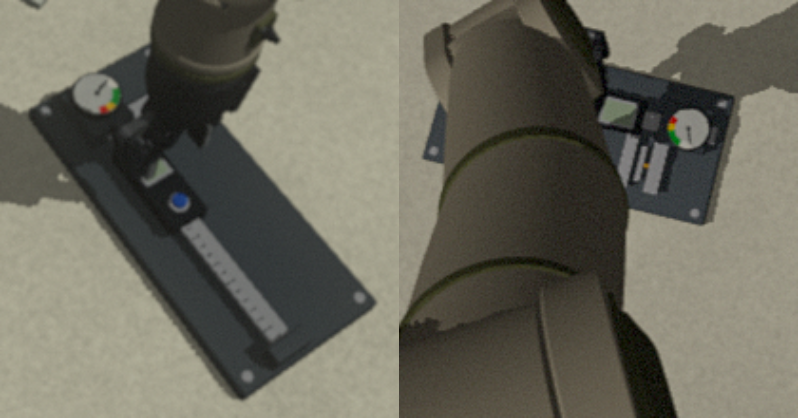

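The fingers are over the housing, with the button clear of them at crop (180,201) in the scene view. The dial is at (97,93). Descend and pinch.

send_rows(motion="0.0 0 0.04 0 0 0 0.62;0 0 0.04 0 0 0 0.62;0 0 0.03 0 0 0 0.62;0 0 0.016 0 0 0 0.62;0 0 0 0 0 0 0.62")

```text
clock: 3.7
ee_pos: [0.5976, 0.1173, 0.028]
tcp_rot: [[0.212, 0.977, -0.001], [0.977, -0.212, -0.0], [-0.0, -0.0, -1.0]]
ft_force: [-0.1, -0.4, 0.3]
width: 0.0526
finger_force: 0.0
```

send_rows(motion="0 0 0 0 0 0 0.4;0 0 0 0 0 0 0.4;0 0 0 0 0 0 0.4;0 0 0 0 0 0 0.4;0 0 0 0 0 0 0.4", force=60)

```text
clock: 4.2
ee_pos: [0.5986, 0.1173, 0.0293]
tcp_rot: [[0.212, 0.977, 0.002], [0.977, -0.212, 0.0], [0.001, 0.002, -1.0]]
ft_force: [1.1, -1.6, 6.0]
width: 0.0385
finger_force: 61.8
```

send_rows(motion="0.02 0 0 0 0 0 0.4;0.03 0 0 0 0 0 0.4;0.03 0 0 0 0 0 0.4;0.03 0 0 0 0 0 0.4;0.03 0 0 0 0 0 0.4")

```text
clock: 4.7
ee_pos: [0.6128, 0.1829, 0.0293]
tcp_rot: [[0.214, 0.977, -0.0], [0.977, -0.214, -0.004], [-0.004, 0.001, -1.0]]
ft_force: [-1.1, -9.2, 10.3]
width: 0.0382
finger_force: 62.4
```

send_rows(motion="0.01 0 0 0 0 0 0.4;0 0 0 0 0 0 0.4;0 0 0 0 0 0 0.62;0 0 0 0 0 0 0.62;0 0 0 0 0 0 0.62")

```text
clock: 5.2
ee_pos: [0.6132, 0.1907, 0.0282]
tcp_rot: [[0.212, 0.977, -0.001], [0.977, -0.212, 0.0], [0.0, -0.001, -1.0]]
ft_force: [1.0, -0.4, 0.2]
width: 0.053
finger_force: 0.0
```

send_rows(motion="0 0 -0.05 0 0 0 0.62;0 0 -0.08 0 0 0 0.62;0 0 -0.08 0 0 0 0.62;0 0 0 0 0 0 0.62;0 0 0 0 0 0 0.62")

```text
clock: 5.7
ee_pos: [0.6138, 0.1906, 0.1342]
tcp_rot: [[0.212, 0.977, 0.002], [0.977, -0.212, 0.001], [0.001, 0.002, -1.0]]
ft_force: [-0.2, -1.1, 0.0]
width: 0.0526
finger_force: 0.0
```

Run:
```python
from h import *
S,_=snap('scene','scene2');T,_=snap('top','top2');st()
cs,s,_=cen(colour(S,(100,120,60),(125,255,255),(340,250,470,350))); print(cs,s,onz('scene',*cs,.053))
cv2.imwrite('pics/c2.png',np.hstack([cv2.resize(S[170:390,270:480],None,fx=1.9,fy=1.9),cv2.resize(T[180:400,80:290],None,fx=1.9,fy=1.9)])[:,:,::-1])
```

```text
clock 5.8
ee_pos [0.6129, 0.1902, 0.1323]
tcp_rot [[0.2118, 0.9773, -0.0014], [0.9773, -0.2118, -0.0006], [-0.0009, -0.0013, -1.0]]
ft_force [-0.6774, -0.6288, 0.1163]
width 0.0529
finger_force 0.0
joint_pos [-11.669, 36.0387, -16.2014, 106.9789, 15.0646, 39.1474, -48.9234]
[391.86 308.86] [388 305   9   8  50] [0.6195022  0.21645858 0.053     ]
```

View pics/c2.png

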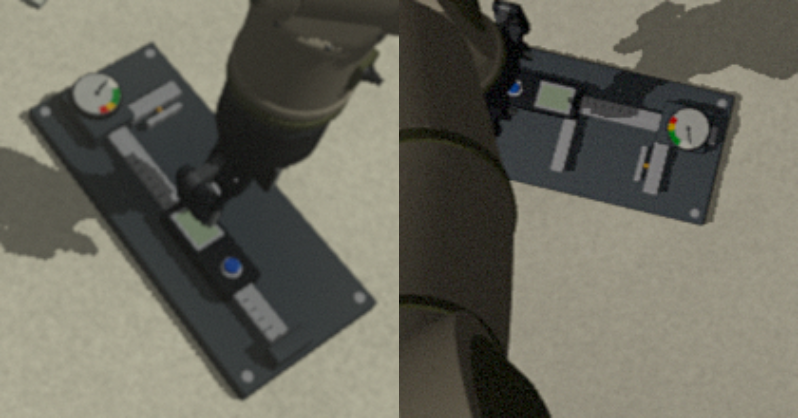

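The slide is open: the moving jaw is at crop (563,145) in the top view, the anvil at (640,162), and the button at (232,266) in the scene view. Check the frame along y and x.

```bash
cat >> h.py <<'E'
O=np.array([.538,.0741]);a=np.radians(-12.25);X=np.array([np.cos(a),np.sin(a)]);Y=np.array([-np.sin(a),np.cos(a)])
def proj(cam,w):
    p=camera_params(cam);c=np.array(p['attitude']).T@(w-p['position']); return p['cx']+p['fx']*c[0]/-c[2],p['cy']-p['fy']*c[1]/-c[2]
def prof(cam,im,pts):
    uv=np.array([proj(cam,np.r_[O+X*x+Y*y,z]) for x,y,z in pts],np.float32)
    return cv2.remap(im.mean(2).astype(np.float32),uv[None,:,0].copy(),uv[None,:,1].copy(),1)[0]
E
python3 - <<'E'
from h import *
T=np.load('pics/top2.npz')['im'];S=np.load('pics/scene2.npz')['im']
for c,im in (('top',T),('scene',S)):
  for lab,pts in (('y -40..',[(-12,.001*0+y,.039) for y in ()]),):pass
  for x in (-.012,.012):
    ys=np.arange(-.036,.104,.002); print(c,x,list(zip((ys*1000).round().astype(int).tolist(),prof(c,im,[(x,y,.039) for y in ys]).round().astype(int).tolist())))
  xs=np.arange(-.05,.05,.002); print(c,'x fixed jaw',list(zip((xs*1000).round().astype(int).tolist(),prof(c,im,[(x,-.021,.039) for x in xs]).round().astype(int).tolist())))
E
```

```text
top -0.012 [(-36, 35), (-34, 27), (-32, 42), (-30, 93), (-28, 120), (-26, 123), (-24, 120), (-22, 122), (-20, 125), (-18, 126), (-16, 124), (-14, 85), (-12, 37), (-10, 27), (-8, 59), (-6, 101), (-4, 123), (-2, 114), (0, 83), (2, 58), (4, 57), (6, 57), (8, 61), (10, 59), (12, 62), (14, 61), (16, 57), (18, 56), (20, 61), (22, 60), (24, 61), (26, 63), (28, 62), (30, 60), (32, 60), (34, 61), (36, 59), (38, 59), (40, 61), (42, 60), (44, 64), (46, 57), (48, 60), (50, 61), (52, 59), (54, 60), (56, 60), (58, 59), (60, 61), (62, 61), (64, 64), (66, 63), (68, 42), (70, 33), (72, 25), (74, 25), (76, 27), (78, 45), (80, 84), (82, 118), (84, 128), (86, 124), (88, 128), (90, 127), (92, 122), (94, 95), (96, 68), (98, 59), (100, 60), (102, 64)]
top 0.012 [(-36, 31), (-34, 26), (-32, 35), (-30, 77), (-28, 115), (-26, 121), (-24, 120), (-22, 120), (-20, 123), (-18, 124), (-16, 117), (-14, 85), (-12, 41), (-10, 25), (-8, 48), (-6, 100), (-4, 122), (-2, 110), (0, 79), (2, 61), (4, 59), (6, 56), (8, 59), (10, 57), (12, 63), (14, 61), (16, 60), (18, 57), (20, 55), (22, 58), (24, 60), (26, 64), (28, 62), (
[... 2274 characters left out ...]
, (78, 49), (80, 58), (82, 65), (84, 66), (86, 63), (88, 57), (90, 54), (92, 48), (94, 35), (96, 23), (98, 20), (100, 24), (102, 28)]
scene x fixed jaw [(-50, 159), (-48, 161), (-46, 162), (-44, 158), (-42, 132), (-40, 92), (-38, 62), (-36, 57), (-34, 57), (-32, 67), (-30, 93), (-28, 116), (-26, 123), (-24, 122), (-22, 121), (-20, 121), (-18, 121), (-16, 123), (-14, 121), (-12, 122), (-10, 121), (-8, 122), (-6, 123), (-4, 121), (-2, 123), (0, 121), (2, 122), (4, 123), (6, 121), (8, 120), (10, 121), (12, 121), (14, 119), (16, 121), (18, 122), (20, 122), (22, 118), (24, 100), (26, 72), (28, 58), (30, 58), (32, 58), (34, 58), (36, 58), (38, 59), (40, 58), (42, 61), (44, 60), (46, 60), (48, 60)]
```

send_rows(motion="-0.05 -0.0146 0 0 0 0 0.7;-0.0955 -0.0146 0 0 0 0 0.7;-0.0955 -0.0146 0 0 0 0 0.7;-0.0955 -0.0146 0 0 0 0 0.7;-0.0955 -0.0146 0 0 0 0 0.7")

```text
clock: 6.3
ee_pos: [0.5304, -0.0143, 0.1319]
tcp_rot: [[0.211, 0.977, -0.003], [0.977, -0.211, -0.0], [-0.001, -0.003, -1.0]]
ft_force: [1.4, -0.5, -0.5]
width: 0.0597
finger_force: 0.0
```

send_rows(motion="-0.0955 -0.0146 0 0 0 0 0.7;-0.0955 -0.0146 0 0 0 0 0.7;-0.0955 -0.0146 0 0 0 0 0.7;-0.0455 0 0 0 0 0 0.7;0 0 0 0 0 0 0.7")

```text
clock: 6.8
ee_pos: [0.4732, -0.1741, 0.1319]
tcp_rot: [[0.218, 0.976, -0.003], [0.976, -0.218, -0.0], [-0.001, -0.003, -1.0]]
ft_force: [0.4, 0.2, -0.4]
width: 0.0598
finger_force: 0.0
```

Run:
```python
from h import *
S,_=snap('scene','scene3');st()
e=arm.observe()['ee_pos'];d=np.array([.475,-.1708])-e[:2];print('tool delta mm',d@Y*1e3,d@X*1e3)
cv2.imwrite('pics/c3.png',cv2.resize(S[30:230,150:400],None,fx=2.4,fy=2.4)[:,:,::-1])
```

```text
clock 6.85
ee_pos [0.4743, -0.1718, 0.1321]
tcp_rot [[0.2153, 0.9765, -0.0023], [0.9765, -0.2153, 0.0006], [0.0001, -0.0024, -1.0]]
ft_force [0.4687, 1.2349, 0.2686]
width 0.0598
finger_force 0.0
joint_pos [26.8045, 28.9791, -18.5576, 124.5499, 18.4339, 29.1546, -18.2469]
tool delta mm 1.1317177334104536 0.5123763019077264
```

View pics/c3.png

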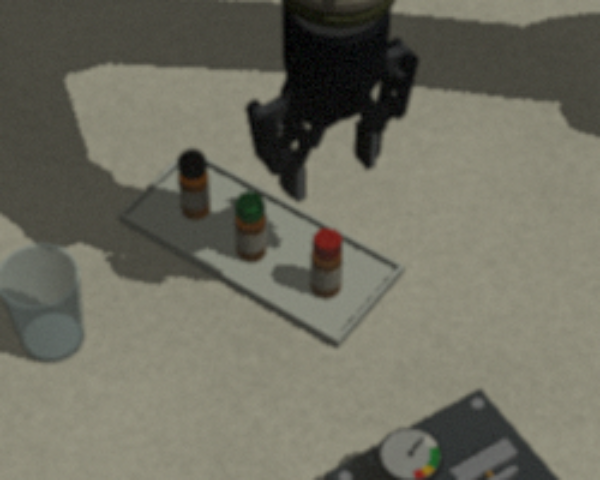

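The fingertips at (293,190) and (370,160) straddle the red cap at (328,240). Descend and grip.

send_rows(motion="0.002 0.001 0.05 0 0 0 0.7;0 0 0.06 0 0 0 0.7;0 0 0.06 0 0 0 0.7;0 0 0.038 0 0 0 0.7;0 0 0 0 0 0 0.7")

```text
clock: 7.35
ee_pos: [0.4753, -0.1671, 0.0266]
tcp_rot: [[0.209, 0.978, -0.005], [0.978, -0.209, 0.002], [0.001, -0.005, -1.0]]
ft_force: [0.4, 0.2, 0.3]
width: 0.0597
finger_force: 0.0
```

send_rows(motion="0 0 0 0 0 0 0.25;0 0 0 0 0 0 0.25;0 0 0 0 0 0 0.25;0 0 0 0 0 0 0.25;0 0 0 0 0 0 0.25", force=30)

```text
clock: 7.85
ee_pos: [0.4768, -0.1696, 0.0302]
tcp_rot: [[0.212, 0.977, 0.002], [0.977, -0.212, -0.0], [0.0, 0.002, -1.0]]
ft_force: [-1.0, 2.6, 7.5]
width: 0.0262
finger_force: 30.0
```

send_rows(motion="0 0 -0.02 0 0 0 0.25;0 0 -0.06 0 0 0 0.25;0 0 -0.08 0 0 0 0.25;0 0 -0.06 0 0 0 0.25;0 0 0 0 0 0 0.25")

```text
clock: 8.35
ee_pos: [0.4778, -0.1703, 0.1436]
tcp_rot: [[0.213, 0.977, 0.006], [0.977, -0.213, -0.002], [-0.001, 0.006, -1.0]]
ft_force: [0.5, 0.7, -0.5]
width: 0.0266
finger_force: 29.6
```

Run:
```python
from h import *
S,_=snap('scene','scene4');st()
e=arm.observe()['ee_pos'];d=O+.042*Y-.001*X-e[:2];print('tool delta mm',d@Y*1e3,d@X*1e3)
cv2.imwrite('pics/c4.png',cv2.resize(S[20:230,150:400],None,fx=2.4,fy=2.4)[:,:,::-1])
```

```text
clock 8.4
ee_pos [0.477, -0.1703, 0.1418]
tcp_rot [[0.213, 0.977, 0.0042], [0.9771, -0.213, -0.0016], [-0.0007, 0.0044, -1.0]]
ft_force [-0.3837, 0.4999, -0.8158]
width 0.026
finger_force 29.6397
joint_pos [27.5267, 28.1809, -19.8353, 124.086, 18.6575, 30.2399, -18.6314]
tool delta mm 293.79248530158685 6.750414772081365
```

View pics/c4.png

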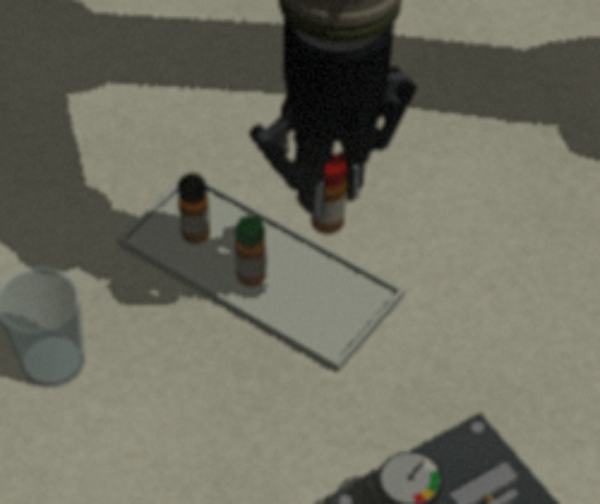

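The red vial is held upright at (335,195), and the other vials are undisturbed. Carry it to the caliper.

send_rows(motion="0.05 0.002 0 0 0 0 0.25;0.084 0.002 0 0 0 0 0.25;0.084 0.002 0 0 0 0 0.25;0.084 0.002 0 0 0 0 0.25;0.084 0.002 0 0 0 0 0.25")

```text
clock: 8.9
ee_pos: [0.5216, 0.0194, 0.1385]
tcp_rot: [[0.212, 0.977, -0.002], [0.977, -0.212, -0.0], [-0.001, -0.001, -1.0]]
ft_force: [-0.1, -0.4, -0.4]
width: 0.0259
finger_force: 29.6
```

send_rows(motion="0.084 0.002 0 0 0 0 0.25;0.084 0.002 0 0 0 0 0.25;0.034 0 0 0 0 0 0.25;0 0 0 0 0 0 0.25;0 0 0 0 0 0 0.25")

```text
clock: 9.4
ee_pos: [0.5446, 0.1153, 0.1385]
tcp_rot: [[0.212, 0.977, -0.002], [0.977, -0.212, -0.001], [-0.002, -0.001, -1.0]]
ft_force: [-0.5, 0.2, -0.6]
width: 0.0263
finger_force: 29.6
```

Run:
```python
from h import *
S,_=snap('scene','scene5');T,_=snap('top','top5');st()
e=arm.observe()['ee_pos'];d=O+.042*Y-.001*X-e[:2];print('tool delta mm',d@Y*1e3,d@X*1e3)
cv2.imwrite('pics/c5.png',np.hstack([cv2.resize(S[150:370,270:480],None,fx=1.9,fy=1.9),cv2.resize(T[180:400,80:290],None,fx=1.9,fy=1.9)])[:,:,::-1])
```

```text
clock 9.5
ee_pos [0.5448, 0.1142, 0.1388]
tcp_rot [[0.2139, 0.9769, -0.0013], [0.9769, -0.2139, -0.0014], [-0.0017, -0.001, -1.0]]
ft_force [0.3326, -0.2681, 0.0593]
width 0.0262
finger_force 29.6396
joint_pos [-5.3388, 30.9778, -17.6783, 117.7875, 16.4795, 33.642, -46.8236]
tool delta mm 1.3539578245314874 0.8791251367485741
```

View pics/c5.png

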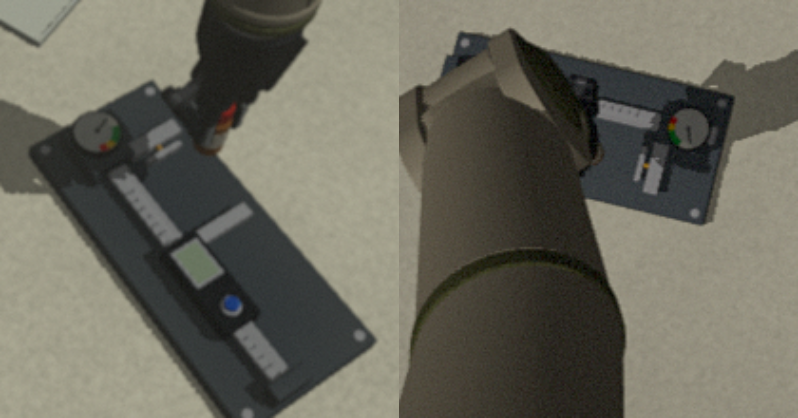

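The vial hangs between the anvil (160,145) and the moving jaw (225,222). Lower it.

send_rows(motion="0.002 0.001 0.04 0 0 0 0.25;0 0 0.05 0 0 0 0.25;0 0 0.05 0 0 0 0.25;0 0 0.036 0 0 0 0.25;0 0 0 0 0 0 0.25")

```text
clock: 10.0
ee_pos: [0.5446, 0.1151, 0.0493]
tcp_rot: [[0.214, 0.977, -0.004], [0.977, -0.214, -0.002], [-0.003, -0.003, -1.0]]
ft_force: [-1.1, -0.5, 0.3]
width: 0.0266
finger_force: 29.6
```

send_rows(motion="0 0 0.003 0 0 0 0.25;0 0 0.002 0 0 0 0.25;0 0 0 0 0 0 0.25;0 0 0 0 0 0 0.25;0 0 0 0 0 0 0.25")

```text
clock: 10.5
ee_pos: [0.5463, 0.1172, 0.0493]
tcp_rot: [[0.212, 0.977, 0.001], [0.977, -0.212, 0.0], [0.0, 0.001, -1.0]]
ft_force: [-0.4, -0.5, -0.3]
width: 0.0258
finger_force: 29.6
```

send_rows(motion="0 0 0.003 0 0 0 0.25;0 0 0.003 0 0 0 0.25;0 0 0 0 0 0 0.25;0 0 0 0 0 0 0.25;0 0 0 0 0 0 0.25")

```text
clock: 11.0
ee_pos: [0.546, 0.1172, 0.0457]
tcp_rot: [[0.212, 0.977, -0.0], [0.977, -0.212, -0.0], [-0.0, -0.0, -1.0]]
ft_force: [0.1, 0.6, 0.3]
width: 0.0267
finger_force: 29.6
```

send_rows(motion="0 0 0.002 0 0 0 0.25;0 0 0 0 0 0 0.25;0 0 0 0 0 0 0.25")

```text
clock: 11.3
ee_pos: [0.5461, 0.1172, 0.0452]
tcp_rot: [[0.212, 0.977, 0.0], [0.977, -0.212, -0.0], [0.0, 0.0, -1.0]]
ft_force: [-0.3, -0.8, 7.0]
width: 0.0264
finger_force: 30.3
```

send_rows(motion="0 0 0 0 0 0 0.45;0 0 0 0 0 0 0.5;0 0 0 0 0 0 0.5;0 0 0 0 0 0 0.5;0 0 -0.02 0 0 0 0.5")

```text
clock: 11.8
ee_pos: [0.5454, 0.1171, 0.0541]
tcp_rot: [[0.212, 0.977, -0.002], [0.977, -0.212, -0.001], [-0.001, -0.002, -1.0]]
ft_force: [0.0, -0.5, -0.2]
width: 0.0429
finger_force: 0.0
```

send_rows(motion="0 0 -0.05 0 0 0 0.5;0 0 -0.08 0 0 0 0.5;0 0 -0.04 0 0 0 0.6;0 0 0 0 0 0 0.6;0 0 0 0 0 0 0.6")

```text
clock: 12.3
ee_pos: [0.5462, 0.117, 0.1405]
tcp_rot: [[0.212, 0.977, 0.001], [0.977, -0.212, 0.0], [0.0, 0.001, -1.0]]
ft_force: [-0.5, 0.8, 0.2]
width: 0.051
finger_force: 0.0
```

Run:
```python
from h import *
S,_=snap('scene','scene6');st()
cs,s,_=cen(colour(S,(100,120,60),(125,255,255),(340,250,470,350)));b=onz('scene',*cs,.053);print(cs,s,b)
cr,s,_=cen(colour(S,(0,150,60),(6,255,255),(330,170,400,270)));r=onz('scene',*cr,.083);print('cap',cr,s,r,(r[:2]-O)@X,(r[:2]-O)@Y)
e=arm.observe()['ee_pos'];d=b[:2]-.025*Y-e[:2];print('tool delta mm',d@Y*1e3,d@X*1e3)
cv2.imwrite('pics/c6.png',cv2.resize(S[150:380,270:480],None,fx=2.5,fy=2.5)[:,:,::-1])
```

```text
clock 12.35
ee_pos [0.5458, 0.1169, 0.1396]
tcp_rot [[0.2121, 0.9773, -0.0003], [0.9773, -0.2121, -0.0002], [-0.0003, -0.0002, -1.0]]
ft_force [0.1862, -0.3261, 0.3191]
width 0.0512
finger_force 0.0
joint_pos [-5.277, 31.0079, -18.0722, 117.5964, 16.7044, 33.8118, -47.151]
[391.86 309.02] [388 306   9   8  50] [0.61972478 0.21663434 0.053     ]
cap [376.28378378 235.54054054] [369 229  15  15 148] [0.54582891 0.11648397 0.083     ] -0.001342272922680335 0.043080053512017366
tool delta mm 88.15967521889456 51.12255188087654
```

View pics/c6.png

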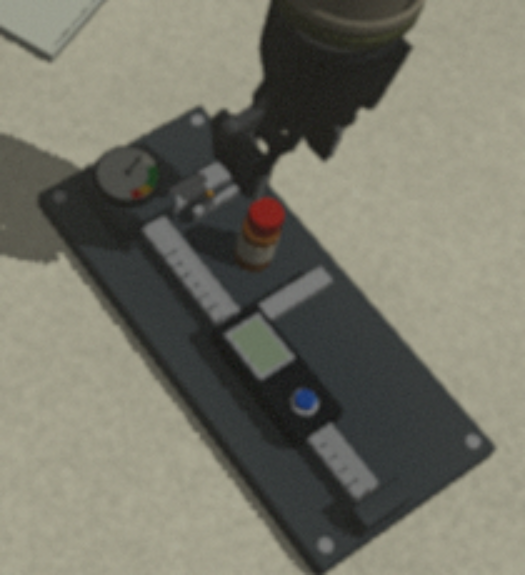

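The vial stands upright at (260,235) between the anvil (205,195) and the moving jaw (295,290). The needle is at rest. Go pinch the slide.

send_rows(motion="0.044 0.025 0 0 0 0 0.62;0.065 0.038 0 0 0 0 0.62;0.065 0.038 0 0 0 0 0.62;0 0 0 0 0 0 0.62;0 0 0 0 0 0 0.62")

```text
clock: 12.85
ee_pos: [0.613, 0.192, 0.138]
tcp_rot: [[0.211, 0.978, -0.003], [0.978, -0.211, -0.001], [-0.001, -0.002, -1.0]]
ft_force: [-0.1, -0.3, -0.7]
width: 0.0531
finger_force: 0.0
```

send_rows(motion="0 0 0.05 0 0 0 0.62;0 0 0.06 0 0 0 0.62;0 0 0.06 0 0 0 0.62;0 0 0.03 0 0 0 0.62;0 0 0.012 0 0 0 0.62")

```text
clock: 13.35
ee_pos: [0.6124, 0.1903, 0.0319]
tcp_rot: [[0.212, 0.977, -0.003], [0.977, -0.212, -0.002], [-0.002, -0.003, -1.0]]
ft_force: [-0.0, 1.0, 0.1]
width: 0.0531
finger_force: 0.0
```

send_rows(motion="0 0 0.01 0 0 0 0.62;0 0 0 0 0 0 0.4;0 0 0 0 0 0 0.4;0 0 0 0 0 0 0.4;0 0 0 0 0 0 0.4", force=60)

```text
clock: 13.85
ee_pos: [0.6146, 0.1913, 0.0295]
tcp_rot: [[0.213, 0.977, 0.001], [0.977, -0.213, 0.0], [0.0, 0.001, -1.0]]
ft_force: [2.4, -1.5, -0.7]
width: 0.0386
finger_force: 62.4
```

Run:
```python
from h import *
st()
S,_=snap('scene','scene7');T,_=snap('top','top7')
ys=np.arange(.06,.1,.001)
for x in (-.02,-.01,0,.01): print('top',x,prof('top',T,[(x,y,.039) for y in ys]).round().astype(int).tolist())
for x in (-.02,-.01,0,.01): print('scene',x,prof('scene',S,[(x,y,.039) for y in ys]).round().astype(int).tolist())
```

```text
clock 13.85
ee_pos [0.6146, 0.1913, 0.0295]
tcp_rot [[0.2125, 0.9772, 0.0015], [0.9772, -0.2125, 0.0001], [0.0004, 0.0014, -1.0]]
ft_force [2.3714, -1.5363, -0.6837]
width 0.0386
finger_force 62.4426
joint_pos [-13.5096, 44.0275, -13.6558, 109.6635, 20.1431, 28.5397, -53.5345]
top -0.02 [61, 62, 62, 61, 59, 55, 50, 44, 39, 33, 28, 27, 29, 31, 29, 27, 24, 23, 37, 58, 78, 100, 115, 122, 128, 126, 125, 125, 125, 125, 125, 123, 116, 105, 87, 70, 64, 57, 56, 57, 60]
top -0.01 [69, 68, 67, 64, 61, 60, 60, 58, 49, 41, 35, 27, 23, 21, 21, 22, 26, 31, 42, 67, 94, 106, 117, 121, 124, 124, 123, 122, 124, 125, 125, 127, 115, 100, 84, 67, 58, 59, 59, 58, 55]
top 0 [49, 54, 63, 66, 64, 62, 54, 45, 36, 27, 27, 29, 28, 26, 23, 23, 24, 31, 38, 64, 96, 115, 122, 126, 124, 122, 124, 126, 126, 125, 125, 125, 120, 103, 87, 72, 58, 59, 61, 62, 63]
top 0.01 [61, 63, 61, 58, 59, 61, 58, 52, 41, 30, 22, 25, 27, 22, 19, 21, 24, 32, 44, 60, 88, 113, 118, 122, 120, 114, 109, 106, 103, 108, 115, 118, 122, 107, 91, 74, 60, 54, 55, 57, 58]
scene -0.02 [45, 44, 44, 44, 43, 42, 43, 45, 46, 45, 44, 43, 44, 45, 45, 45, 45, 45, 45, 45, 44, 44, 47, 47, 46, 46, 45, 43, 43, 45, 44, 44, 45, 43, 41, 45, 49, 53, 56, 60, 67]
scene -0.01 [45, 44, 45, 47, 48, 47, 46, 45, 44, 43, 44, 44, 44, 45, 45, 46, 45, 44, 46, 46, 47, 50, 55, 61, 62, 61, 60, 62, 63, 61, 62, 62, 61, 57, 53, 49, 48, 47, 44, 41, 39]
scene 0 [29, 32, 33, 33, 31, 29, 31, 33, 34, 35, 35, 34, 34, 34, 33, 32, 29, 31, 34, 34, 32, 31, 30, 30, 31, 31, 30, 27, 28, 28, 28, 29, 28, 25, 27, 27, 26, 27, 28, 29, 31]
scene 0.01 [21, 19, 21, 21, 20, 20, 20, 19, 15, 18, 23, 22, 20, 20, 19, 19, 21, 18, 20, 20, 19, 20, 20, 21, 23, 25, 25, 23, 22, 22, 23, 26, 21, 20, 21, 23, 24, 21, 20, 22, 21]
```

send_rows(motion="-0.012 0 0 0 0 0 0.4;-0.024 0 0 0 0 0 0.4;-0.024 0 0 0 0 0 0.4;-0.024 0 0 0 0 0 0.4;-0.014 0 0 0 0 0 0.4")

```text
clock: 14.45
ee_pos: [0.6048, 0.1461, 0.0295]
tcp_rot: [[0.211, 0.977, 0.004], [0.977, -0.211, 0.004], [0.005, 0.003, -1.0]]
ft_force: [6.0, 7.9, -2.9]
width: 0.0387
finger_force: 62.2
```

send_rows(motion="-0.004 0 0 0 0 0 0.4;0 0 0 0 0 0 0.4;0 0 0 0 0 0 0.4;0 0 0 0 0 0 0.4;0 0 0 0 0 0 0.4")

```text
clock: 14.95
ee_pos: [0.6043, 0.1439, 0.0295]
tcp_rot: [[0.211, 0.977, 0.003], [0.977, -0.211, 0.003], [0.004, 0.002, -1.0]]
ft_force: [4.6, 4.0, -1.2]
width: 0.0384
finger_force: 62.4
```

Run:
```python
from h import *
st()
S,_=snap('scene','scene8');T,_=snap('top','top8')
ys=np.arange(.02,.06,.001)
for x in (-.025,-.02): print('top',x,prof('top',T,[(x,y,.039) for y in ys]).round().astype(int).tolist())
for n in ('6','8'):
  S=np.load(f'pics/scene{n}.npz')['im'];
  globals()['d'+n]=cv2.resize(S[205:235,303:343],None,fx=10,fy=10,interpolation=cv2.INTER_CUBIC)
T=T[200:300,170:270]
cv2.imwrite('pics/c8.png',np.hstack([np.vstack([d6,d8])[:600],cv2.resize(T,(400,600),interpolation=cv2.INTER_CUBIC)])[:,:,::-1])
```

```text
clock 14.95
ee_pos [0.6043, 0.1439, 0.0295]
tcp_rot [[0.2112, 0.9774, 0.003], [0.9774, -0.2112, 0.0032], [0.0038, 0.0023, -1.0]]
ft_force [4.5674, 4.0174, -1.2446]
width 0.0384
finger_force 62.4034
joint_pos [-9.5319, 43.0722, -13.7356, 112.8229, 21.2188, 26.2684, -51.0099]
top -0.025 [55, 47, 37, 28, 25, 25, 24, 22, 29, 35, 54, 78, 100, 114, 123, 124, 124, 125, 126, 125, 124, 125, 127, 123, 110, 92, 70, 48, 40, 33, 32, 32, 32, 32, 34, 37, 39, 38, 38, 39]
top -0.02 [45, 35, 28, 25, 23, 22, 21, 24, 28, 36, 46, 62, 87, 109, 117, 125, 125, 125, 125, 125, 125, 127, 128, 130, 128, 111, 94, 71, 46, 34, 29, 28, 34, 38, 37, 36, 34, 32, 33, 37]
```

View pics/c8.png

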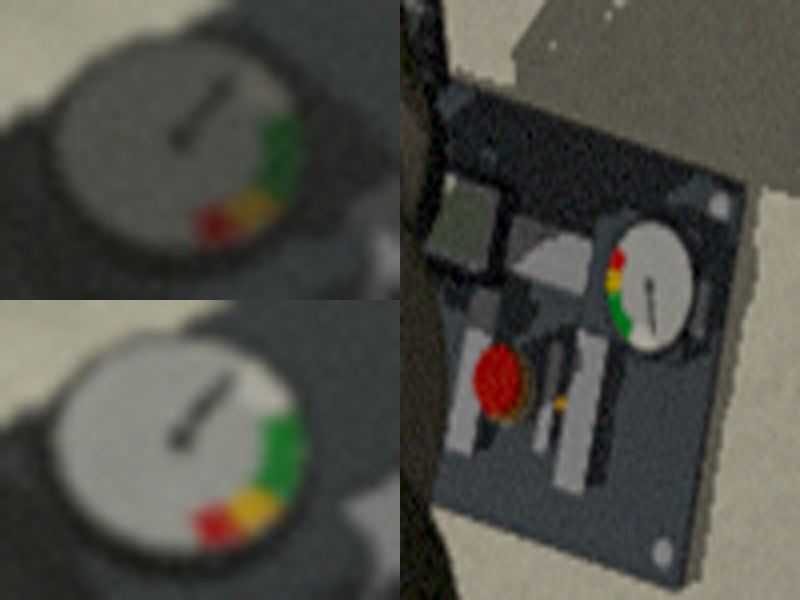

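Top-left and bottom-left both show the needle at rest, pointing up-right at (235,75), ahead of the green band. On the right the moving jaw (465,390) is near the red cap (498,380). I'll track the needle numerically from here.

```bash
cat >> h.py <<'E'
def needle(cam,im,dx=0,dy=0):
    # dial centre from bright-ness: search-free, use nominal; darkness along rays
    C=O+X*(.050+dx)+Y*(-.0442+dy); z=.060; th=np.radians(np.arange(0,360,3)); v=im.max(2).astype(np.float32); out=[]
    for t in th:
        uv=np.array([proj(cam,np.r_[C+r*(np.cos(t)*X+np.sin(t)*Y),z]) for r in np.arange(.006,.0155,.001)],np.float32)
        out.append(cv2.remap(v,uv[None,:,0].copy(),uv[None,:,1].copy(),1).mean())
    o=np.array(out); w=np.clip(np.median(o)-12-o,0,None); k=np.argmin(o); d=(np.arange(120)-k+60)%120-60; m=abs(d)<7
    return np.round(np.degrees(th[k])+3*(d[m]*w[m]).sum()/max(w[m].sum(),1e-6),1), round(float(o.min())),round(float(np.median(o)))
def bands(cam,im):
    C=O+X*.050+Y*-.0442; res={}
    h=cv2.cvtColor(im,cv2.COLOR_RGB2HSV)
    for n,lo,hi in (('g',(50,120,40),(80,255,255)),('y',(15,150,60),(30,255,255)),('r',(0,170,60),(8,255,255))):
        u0,v0=proj(cam,np.r_[C,.06]); m=colour(im,lo,hi,(int(u0)-16,int(v0)-16,int(u0)+16,int(v0)+16))
        vs,us=np.nonzero(m)
        p=np.array([onz(cam,u,v,.06)[:2] for u,v in zip(us,vs)])-C; t=np.degrees(np.arctan2(p@Y,p@X)); res[n]=(len(us),np.percentile(t%360,[3,50,97]).round().tolist(),(np.hypot(*p.T).mean()*1e3).round(1))
    return res
E
python3 - <<'E'
from h import *
for n in ('0','6','8'):
  for c in ('scene','top'):
    try: im=np.load(f'pics/{c}{n}.npz')['im']
    except Exception: continue
    print(n,c,needle(c,im),bands(c,im))
E
```

```text
0 scene (np.float64(223.6), 78, 111) {'g': (22, [123.0, 145.0, 167.0], np.float64(16.8)), 'y': (14, [84.0, 97.0, 110.0], np.float64(16.2)), 'r': (5, [62.0, 68.0, 74.0], np.float64(16.7))}
0 top (np.float64(223.8), 83, 117) {'g': (27, [128.0, 151.0, 174.0], np.float64(18.3)), 'y': (10, [95.0, 105.0, 114.0], np.float64(15.3)), 'r': (7, [66.0, 77.0, 88.0], np.float64(14.7))}Traceback (most recent call last):
  File "<stdin>", line 6, in <module>
  File "h.py", line 34, in needle
    uv=np.array([proj(cam,np.r_[C+r*(np.cos(t)*X+np.sin(t)*Y),z]) for r in np.arange(.006,.0155,.001)],np.float32)
                 ~~~~^^^^^^^^^^^^^^^^^^^^^^^^^^^^^^^^^^^^^^^^^^^^
  File "h.py", line 26, in proj
    p=camera_params(cam);c=np.array(p['attitude']).T@(w-p['position']); return p['cx']+p['fx']*c[0]/-c[2],p['cy']-p['fy']*c[1]/-c[2]
ValueError: time passes only in moves, steps and waits
```

send_rows(motion="-0.003 0 0 0 0 0 0.4;-0.003 0 0 0 0 0 0.4;-0.002 0 0 0 0 0 0.4;0 0 0 0 0 0 0.4;0 0 0 0 0 0 0.4")

```text
clock: 15.55
ee_pos: [0.6037, 0.1409, 0.0295]
tcp_rot: [[0.211, 0.978, 0.004], [0.978, -0.211, 0.004], [0.005, 0.003, -1.0]]
ft_force: [4.3, 7.3, -2.2]
width: 0.0384
finger_force: 62.2
```

```bash
cat > chk.py <<'E'
from h import *
import sys
n=sys.argv[1]
S,_=snap('scene','scene'+n);T,_=snap('top','top'+n)
s=arm.observe();print(s['clock'],s['ee_pos'],'caly',(s['ee_pos'][:2]-O)@Y,s['ft_force'])
for c,im in (('scene',S),('top',T)): print(c,needle(c,im),bands(c,im))
ys=np.arange(.01,.06,.0005)
for x in (-.025,-.02):
    p=prof('top',T,[(x,y,.039) for y in ys]); i=np.nonzero(p>80)[0]; print('jaw edges',x,ys[i[0]],ys[i[-1]])
E
python3 chk.py 9
```

```text
15.65 [0.60371502 0.14089292 0.02949635] caly 0.07921538248084053 [ 5.25681473  6.30327314 -1.61902029]
scene (np.float64(224.1), 97, 137) {'g': (23, [120.0, 145.0, 167.0], np.float64(16.6)), 'y': (14, [84.0, 97.0, 110.0], np.float64(16.2)), 'r': (6, [62.0, 69.0, 74.0], np.float64(16.2))}
top (np.float64(223.9), 97, 135) {'g': (24, [127.0, 150.0, 173.0], np.float64(18.2)), 'y': (11, [95.0, 105.0, 114.0], np.float64(15.4)), 'r': (7, [66.0, 74.0, 85.0], np.float64(14.3))}
jaw edges -0.025 0.02850000000000002 0.04200000000000003
jaw edges -0.02 0.02850000000000002 0.04200000000000003
```

```bash
sed -i 's/^import numpy as np, cv2/import numpy as np, cv2, functools/; s/^def snap/camera_params=functools.cache(camera_params)\ndef snap/' h.py; head -4 h.py
```

```text
import numpy as np, cv2, functools
from station import arm, capture, camera_params, job
camera_params=functools.cache(camera_params)
def snap(cam,name):
```

send_rows(motion="-0.002 0 0 0 0 0 0.4;-0.002 0 0 0 0 0 0.4;-0.001 0 0 0 0 0 0.4;0 0 0 0 0 0 0.4;0 0 0 0 0 0 0.4")

```text
clock: 16.15
ee_pos: [0.6032, 0.1386, 0.0295]
tcp_rot: [[0.211, 0.978, 0.004], [0.978, -0.211, 0.005], [0.005, 0.003, -1.0]]
ft_force: [4.9, 7.1, -1.9]
width: 0.0385
finger_force: 62.3
```

```bash
python3 chk.py 10
```

```text
16.25 [0.60321505 0.13868932 0.02949061] caly 0.07695587318843218 [ 5.33148371  6.76558803 -2.22953087]
scene (np.float64(214.9), 101, 137) {'g': (24, [118.0, 142.0, 167.0], np.float64(16.7)), 'y': (13, [84.0, 99.0, 110.0], np.float64(16.0)), 'r': (5, [62.0, 68.0, 74.0], np.float64(16.7))}
top (np.float64(218.8), 104, 135) {'g': (25, [127.0, 151.0, 173.0], np.float64(18.0)), 'y': (11, [95.0, 105.0, 114.0], np.float64(15.4)), 'r': (6, [66.0, 79.0, 88.0], np.float64(14.4))}
jaw edges -0.025 0.026000000000000016 0.03800000000000003
jaw edges -0.02 0.026000000000000016 0.03850000000000003
```

send_rows(motion="-0.002 0 0 0 0 0 0.4;-0.0015 0 0 0 0 0 0.4;-0.001 0 0 0 0 0 0.4;0 0 0 0 0 0 0.4;0 0 0 0 0 0 0.4")

```text
clock: 16.75
ee_pos: [0.6029, 0.1371, 0.0295]
tcp_rot: [[0.21, 0.978, 0.004], [0.978, -0.21, 0.006], [0.006, 0.003, -1.0]]
ft_force: [5.4, 7.7, -3.2]
width: 0.0384
finger_force: 62.1
```

```bash
python3 chk.py 11
```

```text
16.85 [0.6028917  0.13717371 0.0295101 ] caly 0.07540616520493604 [ 5.79991943  7.75833095 -3.37450882]
scene (np.float64(176.4), 99, 136) {'g': (22, [120.0, 142.0, 165.0], np.float64(16.7)), 'y': (14, [84.0, 97.0, 110.0], np.float64(16.2)), 'r': (5, [62.0, 68.0, 74.0], np.float64(16.7))}
top (np.float64(189.6), 97, 135) {'g': (25, [127.0, 151.0, 173.0], np.float64(18.0)), 'y': (11, [95.0, 105.0, 114.0], np.float64(15.4)), 'r': (4, [66.0, 82.0, 88.0], np.float64(13.8))}
jaw edges -0.025 0.024500000000000015 0.035000000000000024
jaw edges -0.02 0.025500000000000016 0.035000000000000024
```

send_rows(motion="-0.0015 0 0 0 0 0 0.4;-0.0011 0 0 0 0 0 0.4;0 0 0 0 0 0 0.4;0 0 0 0 0 0 0.4")

```text
clock: 17.25
ee_pos: [0.6027, 0.1363, 0.0295]
tcp_rot: [[0.21, 0.978, 0.004], [0.978, -0.21, 0.006], [0.007, 0.003, -1.0]]
ft_force: [6.3, 9.5, -3.2]
width: 0.0381
finger_force: 62.1
```

```bash
python3 chk.py 12
```

```text
17.35 [0.60272012 0.13626966 0.02952023] caly 0.07448629492931909 [ 6.24934063  9.80071128 -4.54487386]
scene (np.float64(155.4), 92, 138) {'g': (24, [118.0, 142.0, 167.0], np.float64(16.7)), 'y': (13, [84.0, 99.0, 110.0], np.float64(16.0)), 'r': (5, [62.0, 68.0, 74.0], np.float64(16.7))}
top (np.float64(168.6), 98, 134) {'g': (22, [127.0, 150.0, 173.0], np.float64(18.1)), 'y': (11, [95.0, 105.0, 114.0], np.float64(15.4)), 'r': (6, [66.0, 79.0, 88.0], np.float64(14.4))}
jaw edges -0.025 0.024000000000000014 0.03300000000000002
jaw edges -0.02 0.023500000000000014 0.03350000000000002
```

Needle is about 1.08 rad, mid-green. Relax the residual arm push, then release and rise.

send_rows(motion="0.003 0 0 0 0 0 0.4;0.003 0 0 0 0 0 0.4;0.001 0 0 0 0 0 0.4;0 0 0 0 0 0 0.4;0 0 0 0 0 0 0.4")

```text
clock: 17.85
ee_pos: [0.6027, 0.1363, 0.0294]
tcp_rot: [[0.212, 0.977, 0.002], [0.977, -0.212, 0.002], [0.002, 0.002, -1.0]]
ft_force: [4.8, 3.4, 4.0]
width: 0.0384
finger_force: 62.9
```

send_rows(motion="0 0 0 0 0 0 0.62;0 0 0 0 0 0 0.62;0 0 0 0 0 0 0.62;0 0 0 0 0 0 0.62;0 0 0 0 0 0 0.62")

```text
clock: 18.35
ee_pos: [0.6013, 0.1351, 0.0286]
tcp_rot: [[0.212, 0.977, -0.001], [0.977, -0.212, -0.0], [-0.0, -0.001, -1.0]]
ft_force: [0.1, -0.6, 0.9]
width: 0.0527
finger_force: 0.0
```

send_rows(motion="0 0 -0.05 0 0 0 0.62;0 0 -0.05 0 0 0 0.62;0 0 -0.06 0 0 0 0.3;0 0 0 0 0 0 0;0 0 0 0 0 0 0")

```text
clock: 18.85
ee_pos: [0.6019, 0.1351, 0.1093]
tcp_rot: [[0.212, 0.977, 0.001], [0.977, -0.212, 0.0], [0.0, 0.001, -1.0]]
ft_force: [-0.5, 0.4, -1.4]
width: 0.0097
finger_force: 0.0
```

```bash
python3 chk.py 13
python3 - <<'E'
from h import *
S=np.load('pics/scene13.npz')['im'];st()
cs,s,_=cen(colour(S,(100,120,60),(125,255,255),(340,250,470,350)));b=onz('scene',*cs,.053);print(cs,s,b)
d=b[:2]-arm.observe()['ee_pos'][:2];print('tool delta mm',d@Y*1e3,d@X*1e3)
E
```

```text
18.95 [0.60108281 0.13492962 0.10794183] caly 0.07282936273814625 [ 0.73493497 -0.29059744 -0.56704795]
scene (np.float64(156.0), 89, 138) {'g': (24, [118.0, 142.0, 167.0], np.float64(16.7)), 'y': (13, [84.0, 99.0, 110.0], np.float64(16.0)), 'r': (6, [62.0, 69.0, 74.0], np.float64(16.2))}
top (np.float64(170.1), 103, 136) {'g': (27, [125.0, 150.0, 173.0], np.float64(18.2)), 'y': (10, [95.0, 105.0, 114.0], np.float64(15.3)), 'r': (7, [66.0, 74.0, 85.0], np.float64(14.3))}
jaw edges -0.025 0.024000000000000014 0.03800000000000003
jaw edges -0.02 0.023500000000000014 0.03850000000000003
clock 18.95
ee_pos [0.6011, 0.1349, 0.1079]
tcp_rot [[0.2119, 0.9773, -0.0013], [0.9773, -0.2119, -0.0005], [-0.0008, -0.0011, -1.0]]
ft_force [0.7349, -0.2906, -0.567]
width 0.0003
finger_force 0.0
joint_pos [-6.3343, 36.6523, -17.4037, 111.2246, 18.2132, 34.8468, -47.8101]
[370.70833333 282.79166667] [367 279   9   8  48] [0.60799623 0.16152734 0.053     ]
tool delta mm 27.458986351885073 1.1125698379040039
```

send_rows(motion="0.027 0.001 0 0 0 0 0;0.026 0 0 0 0 0 0;0 0 0.05 0 0 0 0;0 0 0.044 0 0 0 0;0 0 0 0 0 0 0")

```text
clock: 19.45
ee_pos: [0.6061, 0.1623, 0.0588]
tcp_rot: [[0.21, 0.978, -0.005], [0.978, -0.21, -0.001], [-0.002, -0.004, -1.0]]
ft_force: [-0.8, 0.4, -0.2]
width: -0.0001
finger_force: 0.0
```

send_rows(motion="0 0 0 0 0 0 0;0 0 0.004 0 0 0 0;0 0 0.004 0 0 0 0;0 0 0 0 0 0 0;0 0 0 0 0 0 0")

```text
clock: 19.95
ee_pos: [0.6079, 0.161, 0.0582]
tcp_rot: [[0.212, 0.977, 0.001], [0.977, -0.212, 0.0], [0.0, 0.001, -1.0]]
ft_force: [0.0, 0.7, -0.1]
width: -0.0003
finger_force: 0.0
```

send_rows(motion="0 0 0.004 0 0 0 0;0 0 0.004 0 0 0 0;0 0 0.004 0 0 0 0;0 0 0 0 0 0 0;0 0 0 0 0 0 0")

```text
clock: 20.45
ee_pos: [0.6078, 0.161, 0.0518]
tcp_rot: [[0.212, 0.977, -0.0], [0.977, -0.212, -0.0], [-0.0, 0.0, -1.0]]
ft_force: [-1.5, -0.2, 2.6]
width: 0.0001
finger_force: 1.2
```

send_rows(motion="0 0 0.003 0 0 0 0;0 0 0 0 0 0 0;0 0 0 0 0 0 0")

```text
clock: 20.75
ee_pos: [0.6078, 0.161, 0.0503]
tcp_rot: [[0.212, 0.977, 0.0], [0.977, -0.212, -0.0], [-0.0, 0.0, -1.0]]
ft_force: [-0.0, -0.9, 3.2]
width: 0.0003
finger_force: 1.8
```

send_rows(motion="0 0 0.003 0 0 0 0;0 0 0.002 0 0 0 0;0 0 0 0 0 0 0;0 0 0 0 0 0 0;0 0 0 0 0 0 0")

```text
clock: 21.25
ee_pos: [0.6079, 0.161, 0.0488]
tcp_rot: [[0.212, 0.977, 0.001], [0.977, -0.212, -0.0], [-0.0, 0.001, -1.0]]
ft_force: [-2.3, -1.7, 16.0]
width: 0.0001
finger_force: 7.7
```

```bash
python3 chk.py 14
```

```text
21.35 [0.60789646 0.16104223 0.04884319] caly 0.09979311890140355 [-2.97759299 -1.7644755  15.06315741]
scene (np.float64(156.4), 87, 139) {'g': (24, [118.0, 142.0, 167.0], np.float64(16.7)), 'y': (13, [84.0, 99.0, 110.0], np.float64(16.0)), 'r': (5, [62.0, 68.0, 74.0], np.float64(16.7))}
top (np.float64(170.5), 97, 135) {'g': (27, [125.0, 150.0, 173.0], np.float64(18.2)), 'y': (11, [95.0, 105.0, 114.0], np.float64(15.4)), 'r': (6, [66.0, 75.0, 85.0], np.float64(13.9))}
jaw edges -0.025 0.024000000000000014 0.03850000000000003
jaw edges -0.02 0.023500000000000014 0.03850000000000003
```

Button is fully down and the needle unchanged. Retreat and check.

send_rows(motion="0 0 -0.01 0 0 0 0;0 0 -0.04 0 0 0 0;0 0 -0.08 0 0 0 0;0 0 -0.08 0 0 0 0;0 0 -0.08 0 0 0 0")

```text
clock: 21.85
ee_pos: [0.6073, 0.1611, 0.1937]
tcp_rot: [[0.212, 0.977, -0.001], [0.977, -0.212, 0.0], [-0.0, -0.001, -1.0]]
ft_force: [1.0, 0.4, 0.2]
width: -0.0002
finger_force: 0.0
```

send_rows(motion="0.08 0 0 0 0 0 0;0.08 0 0 0 0 0 0;0.06 0 0 0 0 0 0;0 0 0 0 0 0 0;0 0 0 0 0 0 0")

```text
clock: 22.35
ee_pos: [0.6305, 0.2691, 0.192]
tcp_rot: [[0.21, 0.978, -0.001], [0.978, -0.21, -0.0], [-0.001, -0.001, -1.0]]
ft_force: [0.2, -0.7, -0.1]
width: 0.0003
finger_force: 0.0
```

```bash
python3 chk.py 15; python3 -c "
from h import *
S=np.load('pics/scene15.npz')['im'];T=np.load('pics/top15.npz')['im']
cv2.imwrite('pics/c15.png',np.hstack([cv2.resize(S[80:380,200:480],(400,428)),cv2.resize(T[100:400,80:360],(400,428))])[:,:,::-1])"
```

```text
22.45 [0.63088925 0.26709278 0.19218668] caly 0.2083075760985434 [ 0.1047723  -1.1366878   0.33957869]
scene (np.float64(156.0), 85, 131) {'g': (22, [123.0, 145.0, 167.0], np.float64(16.8)), 'y': (13, [84.0, 99.0, 110.0], np.float64(16.0)), 'r': (5, [62.0, 68.0, 74.0], np.float64(16.7))}
top (np.float64(169.9), 93, 126) {'g': (26, [128.0, 153.0, 173.0], np.float64(18.2)), 'y': (11, [95.0, 105.0, 114.0], np.float64(15.4)), 'r': (5, [66.0, 81.0, 88.0], np.float64(14.2))}
jaw edges -0.025 0.024000000000000014 0.03800000000000003
jaw edges -0.02 0.023500000000000014 0.03800000000000003
```

View pics/c15.png

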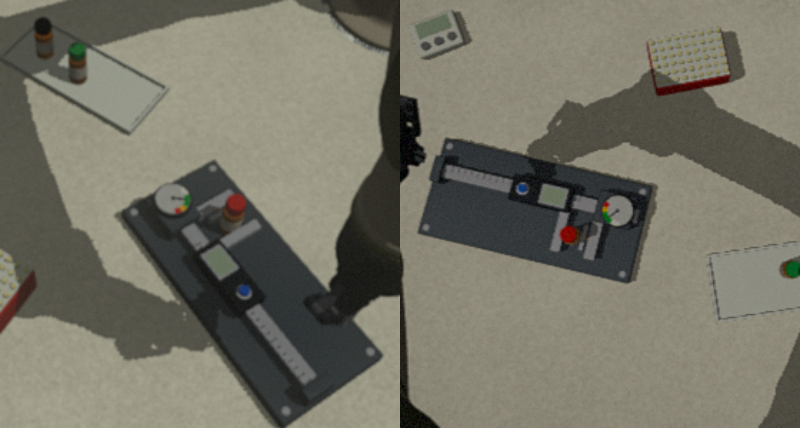

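The vial stands upright between the jaws (left view (233,212), right view (569,235)). The needle points into the green, and the arm is clear of everything.

```bash
python3 -c "
from station import job
print(job.hand_in())"
```

```text
the job is handed in; nothing more can be done
None
```

The job is handed in: the red-capped vial stands upright between the jaws with the needle mid-green at about 1.08 rad, the data button was pressed fully down, the other items were not touched, and the clock read 22 s.

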